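# Gauge a glass-press plunger through graded rings and sort it

## Robot

A 6-joint arm with a two-finger parallel gripper is mounted at the origin on the work surface. World frame = base frame: x ahead of the robot, y to its left, z up, the work surface at z = 0. Lengths are in m, angles in rad, forces in N, time in s.
With the tool pointing down it reaches from about 0.25 to 0.775 m from the base axis. Payload 4 kg.
Tool frame: the origin (TCP) lies on the centre line of the jaws, within the pads' length; the fingertips stand 17 mm ahead of it and the grasp point (between the pads) lies 2 mm behind it; z points along the fingers, y is the line along which they close (so a half turn about z gives the same grasp; the last joint's range is limited). The gripper opens to 94 mm and grips with 3 to 60 N. Pads are 16 mm wide; open, the fingers measure 119 mm over their backs; the gripper's body (75 mm by 177 mm) begins 78 mm behind the grasp point.
Start: joints at [-1.251, 0.087, 1.371, -0, 1.684, -0.103], TCP at [0.226, -0.502, 0.223] pointing down, gripper open.
Joint ranges: [-3.1, 3.1], [-0.76, 2.03], [0.27, 2.55], [-1.08, 4.22], [0.17, 2.65], [-2.57, 2.57]. Speed limits (rad/s): [2.79, 2.79, 3.14, 3.14, 3.14, 3.14].

## Interface

Orientations are given as [roll, pitch, yaw] about the fixed x, y, z axes, in that order (R = Rz(yaw) Ry(pitch) Rx(roll)).
In Python, from bench import robot gives the robot as it stands.
- The arm moves only by the tool servo_tool, never from a script. Its argument "plan" is a list of rows, each a list of 7 numbers: the shift along the tool's x, y, z normalised to -1 to 1, where 1 is 0.1 m, then the turn, a rotation vector about the tool's x, y, z normalised to -1 to 1, where 1 is pi/2 rad, then the finger opening in mm, from 0 to 94. In form: [[x, y, z, ax, ay, az, gripper], ...]. A call has 1 to 12 rows; each row is the pose to reach, as a shift and turn from the pose commanded when the call began, along the tool's axes at that moment; what a row does not reach only later rows make up. A row lasts 1/12 s, in which the tool goes at most 41.7 mm and 7.16 degrees, less where a joint would pass 70% of its speed; a pose out of reach is approached as far as the arm can. A call with a number of a shift or a turn outside -1 to 1 is refused whole. A call with a gripper value outside its range is refused whole. The fingers move at their own pace and stop on an object; the grip force is fixed at half the most. Time passes only in rows, so rows that repeat a pose let the fingers close. It gives the time, the measured TCP pose, the force, the opening and the grip force at its end, in the units of the state.
- robot.get_obs(): the state, without advancing time (a new reading comes with each control period).
- robot.snapshot(name): name is "side" or "top"; returns the picture (400x640x3 uint8, red, green, blue); there is no depth.
- robot.camera_params(name): a dict with "camera_matrix" (3x3 intrinsics, pixels), "rvec" (rotation vector, rad) and "tvec" (3), from world to camera coordinates, as OpenCV has them. Camera axes: x right, y down, z forward; pixel columns grow to the right and rows downward; lengths in m; the calibration is good to about 2 mm. A picture is of the moment at which its call begins. camera_params takes no time and is no camera call.
- robot.close_job(): hands the job in; it is judged then, once.
Trained networks look in the newest picture that a camera, given by its name, has taken for a name from the list of things; names that differ only in an ending like _2 or _b are one class to them, and where a whole thing is asked for, a point or a joint stands for the part that bears it (a point fixed in the world has none). Each returns a list of dicts, best first, with "conf" (0 to 1); they miss things now and then, are a little off and sometimes report something else, mostly with a low value. They report only what shows in the picture. A call takes as long as a camera call. They do not tell look-alikes from the thing itself.
- robot.find_in(thing, camera): "extent" ([centre column, centre row, width, height] in pixels, round what is visible of it).
The state is a dict: "time": time; "joint_positions": joint angles; "qvel": joint speeds; "joint_torque": joint torques, N m; "tool_pos": TCP position; "ee_rot": TCP orientation; "wrist_force": force on the tool from outside, world axes, zero at the start; "wrist_torque": the same for the moment, N m; "width": finger opening in m; "finger_force": force on a finger pad.
Only numpy, scipy, OpenCV 4.12 (cv2) and the standard library are available. Lean on these libraries where they do the work, as an engineer would, in place of code of your own. Each camera call takes 0.05 s, during which the arm holds its last target. There are 200 camera calls.

## Task

Take the plunger that stands on the black rubber pad by its orange grip and lower it, gently and upright, through the rings of the ring gauge from the top, feeling past rings that only drag on it, until one is too small and stops it; let it bear lightly on that ring for a moment, never forcing it. Then draw it out and set it down gently, standing upright, in the tray of the same colour as the ring that stopped it, and let go. Leave the two other plungers, the jar and the paddle where they are.

Things in the scene. Friction and masses are not known exactly. Their poses are not given: they have to be found in the camera images.
- pad: round black rubber pad, 84 mm across, 6 mm thick, fixed; origin at the centre of its underside. The plunger to be gauged stands on its middle
- plunger_a: one of three look-alike steel glass-press plungers, 150 mm tall, 0.24 to 0.36 kg, loose, upright; origin: centre of its flat underside, z up. Round head below, a cone from 13 to 26 mm height narrowing to a round shank of 14 mm diameter, and on top, from 118 to 150 mm height, a square orange rubber grip 24 x 24 mm (sides along x and y)
- plunger_b: one of three look-alike steel glass-press plungers, 150 mm tall, 0.24 to 0.36 kg, loose, upright; origin: centre of its flat underside, z up. Round head below, a cone from 13 to 26 mm height narrowing to a round shank of 14 mm diameter, and on top, from 118 to 150 mm height, a square orange rubber grip 24 x 24 mm (sides along x and y)
- plunger_c: one of three look-alike steel glass-press plungers, 150 mm tall, 0.24 to 0.36 kg, loose, upright; origin: centre of its flat underside, z up. Round head below, a cone from 13 to 26 mm height narrowing to a round shank of 14 mm diameter, and on top, from 118 to 150 mm height, a square orange rubber grip 24 x 24 mm (sides along x and y)
- plunger_a_tip (a point): centre of the underside of that plunger's head. The head is round: a tapered nose, 6 mm smaller across at the underside, full width from 6 to 13 mm height; the three heads measure 27, 34 and 41 mm, hard to tell by eye, and which is which is not marked
- plunger_b_tip (a point): centre of the underside of that plunger's head. The head is round: a tapered nose, 6 mm smaller across at the underside, full width from 6 to 13 mm height; the three heads measure 27, 34 and 41 mm, hard to tell by eye, and which is which is not marked
- plunger_c_tip (a point): centre of the underside of that plunger's head. The head is round: a tapered nose, 6 mm smaller across at the underside, full width from 6 to 13 mm height; the three heads measure 27, 34 and 41 mm, hard to tell by eye, and which is which is not marked
- gauge: fixed ring gauge: round base 132 mm across; three 7 mm posts 33 mm from its axis, bolt heads to 134 mm height; four level rings, from the top grey, blue, yellow, red; origin on the axis at table height, z up. A head 4 mm or more smaller than a bore slips through, nosing the ring aside with 3 to 7 N of drag; the first bore 3 mm smaller than the head stops it dead, up to 4 mm in. Over 40 N on the gauge is forcing
- ring_entry_top (a point): grey entry ring: bore 45 mm, 86 mm across, 8 mm thick. The point is on the gauge's axis at the height of the ring's upper face (130 mm above the table). The ring floats: it stands up to 3 mm off the axis to any side, slides aside under a sideways push of about 2 N and stays where it is left. Every head passes it
- ring_blue_top (a point): blue ring: bore 38 mm, 98 mm across, 8 mm thick. The point is on the gauge's axis at the height of the ring's upper face (98 mm above the table). The ring floats: it stands up to 3 mm off the axis to any side, slides aside under a sideways push of about 2 N and stays where it is left
- ring_yellow_top (a point): yellow ring: bore 31 mm, 112 mm across, 8 mm thick. The point is on the gauge's axis at the height of the ring's upper face (66 mm above the table). The ring floats: it stands up to 3 mm off the axis to any side, slides aside under a sideways push of about 2 N and stays where it is left
- ring_red_top (a point): red ring: bore 24 mm, 124 mm across, 8 mm thick. The point is on the gauge's axis at the height of the ring's upper face (34 mm above the table). The ring floats: it stands up to 3 mm off the axis to any side, slides aside under a sideways push of about 2 N and stays where it is left
- tray_blue: fixed blue plastic tray, 80 x 80 mm outside, walls 4 mm thick and 14 mm high, inner floor 4 mm above its origin (centre of its underside, z up); on a plywood sheet 4 mm thick on the table; the order of the trays varies
- tray_yellow: fixed yellow plastic tray, 80 x 80 mm outside, walls 4 mm thick and 14 mm high, inner floor 4 mm above its origin (centre of its underside, z up); on a plywood sheet 4 mm thick on the table; the order of the trays varies
- tray_red: fixed red plastic tray, 80 x 80 mm outside, walls 4 mm thick and 14 mm high, inner floor 4 mm above its origin (centre of its underside, z up); on a plywood sheet 4 mm thick on the table; the order of the trays varies
- jar: glass jar of green colour with a yellow lid, 70 mm across, 100 mm tall, loose, origin at the centre of its underside; leave alone
- paddle: flat wooden paddle with a dark handle, 260 mm long, lying loose on the table, origin under its middle; leave alone
Not all that is in view belongs to the job. What is shaped like the plunger_a but blue or green is not meant.

How it is judged:
On the way:
1. the plunger from the pad is upright inside the gauge and bears on the ring that stops it (over 2 N, for 0.3 s) (((horizontal distance between each of plunger_b, plunger_c and pad above 0.06 m and distance of each of plunger_b, plunger_c from where it was at the start of the episode below 0.03 m and contact force between plunger_a and gauge above 2 N and z of plunger_a_tip in the frame of ring_blue_top between -0.006 and 0.003 m and horizontal distance between plunger_a_tip and ring_blue_top below 0.01 m and angle between plunger_a's own z axis and vertical below 0.12 rad) or (horizontal distance between each of plunger_a, plunger_c and pad above 0.06 m and distance of each of plunger_a, plunger_c from where it was at the start of the episode below 0.03 m and contact force between plunger_b and gauge above 2 N and z of plunger_b_tip in the frame of ring_yellow_top between -0.006 and 0.003 m and horizontal distance between plunger_b_tip and ring_yellow_top below 0.01 m and angle between plunger_b's own z axis and vertical below 0.12 rad) or (horizontal distance between each of plunger_a, plunger_b and pad above 0.06 m and distance of each of plunger_a, plunger_b from where it was at the start of the episode below 0.03 m and contact force between plunger_c and gauge above 2 N and z of plunger_c_tip in the frame of ring_red_top between -0.006 and 0.003 m and horizontal distance between plunger_c_tip and ring_red_top below 0.01 m and angle between plunger_c's own z axis and vertical below 0.12 rad))), for 0.3 s.
At the end, for the whole second after the job is handed in: the plunger from the pad stands upright (within 0.1 rad), at rest and released, on the floor of the tray coloured like the ring that stopped it, within 30 mm of the tray's centre; the two other plungers stand where they were (30 mm) (((horizontal distance between each of plunger_b, plunger_c and pad above 0.06 m and distance of each of plunger_b, plunger_c from where it was at the start of the episode below 0.03 m and horizontal distance between plunger_a_tip and tray_blue below 0.03 m and z of plunger_a_tip in the frame of tray_blue between 0.001 and 0.007 m and angle between plunger_a's own z axis and vertical below 0.1 rad and linear speed of plunger_a below 0.02 m/s) or (horizontal distance between each of plunger_a, plunger_c and pad above 0.06 m and distance of each of plunger_a, plunger_c from where it was at the start of the episode below 0.03 m and horizontal distance between plunger_b_tip and tray_yellow below 0.03 m and z of plunger_b_tip in the frame of tray_yellow between 0.001 and 0.007 m and angle between plunger_b's own z axis and vertical below 0.1 rad and linear speed of plunger_b below 0.02 m/s) or (horizontal distance between each of plunger_a, plunger_b and pad above 0.06 m and distance of each of plunger_a, plunger_b from where it was at the start of the episode below 0.03 m and horizontal distance between plunger_c_tip and tray_red below 0.03 m and z of plunger_c_tip in the frame of tray_red between 0.001 and 0.007 m and angle between plunger_c's own z axis and vertical below 0.1 rad and linear speed of plunger_c below 0.02 m/s)) and angle between each of plunger_a, plunger_b, plunger_c's own z axis and vertical below 0.1 rad); the robot touches nothing.
It fails at once if plunger forced in the gauge (over 40 N) (contact force between any of plunger_a, plunger_b, plunger_c and gauge above 40 N).
It fails at once if plunger banged or dropped into a tray (over 40 N) (contact force between any of plunger_a, plunger_b, plunger_c and tray_blue above 40 N or contact force between any of plunger_a, plunger_b, plunger_c and tray_yellow above 40 N or contact force between any of plunger_a, plunger_b, plunger_c and tray_red above 40 N).
It fails at once if jar or paddle moved more than 20 mm (distance of any of jar, paddle from where it was at the start of the episode above 0.02 m).
It fails at once if one of the other plungers moved as well (distance of each of plunger_a, plunger_b from where it was at the start of the episode above 0.03 m or distance of each of plunger_a, plunger_c from where it was at the start of the episode above 0.03 m or distance of each of plunger_b, plunger_c from where it was at the start of the episode above 0.03 m).
It also fails if it takes over 72 s, if anything falls off the work surface, if the arm or the gripper's body presses on something with over 40 N, if the wrist force passes 120 N, or if a joint passes its speed limit or range.

## Working session

There is one attempt and no reset: what is moved stays moved. The work goes in short steps, Python scripts to look and compute and a tool call to move; the robot and the scene stay as the last step left them, time stands still between calls to the robot, and variables do not carry over. Pictures are saved under pics/ and viewed, at most 10 in all, crops included, and the job is handed in when it is done.

Besides the shell and the picture viewer there is one more tool, called after "Emit:" in YAML: its name, and indented under it one key for each argument. servo_tool: Moves the arm, as the interface text tells. Scaled input: -1 to 1 covers 0.1 m each way for a shift and pi/2 rad each way for a turn. Its arguments: {"type":"object","properties":{"plan":{"type":"array","items":{"type":"array","items":{"type":"number"}}}},"required":["plan"]}

```bash
mkdir -p pics
cat > h.py <<'E'
import numpy as np, cv2
from bench import robot
def ray(cam,uv):
    p=robot.camera_params(cam);R=cv2.Rodrigues(np.array(p["rvec"],float))[0];t=np.array(p["tvec"],float).reshape(3)
    d=R.T@np.linalg.inv(np.array(p["camera_matrix"]))@np.array([uv[0],uv[1],1.]);return -R.T@t,d
def at_z(cam,uv,z):
    c,d=ray(cam,uv);return c+d*(z-c[2])/d[2]
def proj(cam,X):
    p=robot.camera_params(cam);return cv2.projectPoints(np.array(X,float).reshape(-1,3),np.array(p["rvec"],float),np.array(p["tvec"],float),np.array(p["camera_matrix"],float),None)[0].reshape(-1,2)
def tri(u1,u2):
    a,d=ray("side",u1);b,e=ray("top",u2)
    s=np.linalg.lstsq(np.c_[d,-e],b-a,rcond=None)[0];p,q=a+s[0]*d,b+s[1]*e
    return (p+q)/2,np.linalg.norm(p-q)
def snap(cam,fn=None):
    im=cv2.cvtColor(robot.snapshot(cam),cv2.COLOR_RGB2BGR)
    if fn: cv2.imwrite("pics/"+fn,im)
    return im
E
python3 - <<'E'
from h import *
for c in("side","top"):
    snap(c,c+"0.png"); print(c,ray(c,(320,200)))
    for n in ["pad","plunger_a","gauge","ring_entry_top","tray_blue","tray_yellow","tray_red","jar","paddle"]:
        print(n,[(np.round(o["extent"]).astype(int).tolist(),round(o["conf"],2)) for o in robot.find_in(n,c)])
o=robot.get_obs();print(o)
E
```

```text
side (array([0.41667336, 0.81374287, 0.84108104]), array([ 0.11598063, -0.76706172, -0.63111892]))
pad [([349, 205, 26, 15], 0.74), ([330, 140, 9, 39], 0.55), ([319, 228, 49, 57], 0.45)]
plunger_a [([383, 174, 21, 40], 0.84), ([355, 188, 12, 42], 0.78), ([335, 152, 14, 43], 0.73), ([393, 204, 17, 44], 0.69), ([328, 139, 14, 40], 0.5), ([349, 206, 30, 20], 0.23)]
gauge [([319, 228, 47, 59], 0.97), ([328, 143, 13, 38], 0.68), ([354, 188, 14, 40], 0.54), ([350, 207, 30, 15], 0.22)]
ring_entry_top [([319, 229, 43, 59], 0.58), ([273, 185, 21, 37], 0.47)]
tray_blue [([272, 186, 19, 38], 0.67)]
tray_yellow [([303, 300, 38, 40], 0.63)]
tray_red [([311, 342, 46, 46], 0.9)]
jar [([273, 185, 21, 36], 0.59)]
paddle [([229, 266, 82, 40], 0.62)]
top (array([ 0.36341708, -0.05672682,  1.1365827 ]), array([ 0.16085419, -0.03078432, -0.98667251]))
pad []
plunger_a [([430, 190, 30, 18], 0.73), ([462, 174, 30, 23], 0.72), ([339, 276, 12, 13], 0.69), ([364, 227, 22, 22], 0.56), ([405, 260, 26, 14], 0.53)]
gauge [([292, 200, 49, 51], 0.72)]
ring_entry_top [([293, 202, 44, 51], 0.9)]
tray_blue [([204, 244
[... 159 characters left out ...]
.57)]
{'time': 1.0, 'joint_positions': array([-1.25108588e+00,  8.72013117e-02,  1.37070308e+00,  1.47079396e-05,
        1.68363116e+00, -1.03092476e-01]), 'qvel': array([ 0.00074319, -0.00218956, -0.00070718, -0.00028767, -0.00047041,
       -0.00025733]), 'joint_torque': array([-1.41987224e-03, -3.40054393e+01, -3.02604532e+01,  7.19209062e-02,
        2.37198395e-02, -1.66101654e-05]), 'tool_pos': array([ 0.22568092, -0.50157224,  0.22250359]), 'ee_rot': array([ 3.14153435e+00, -8.66023501e-06,  4.22804583e-01]), 'wrist_force': array([ 0.26119447, -0.07307753, -0.12937508]), 'wrist_torque': array([-0.01849847, -0.03336748,  0.02219179]), 'finger_force': 0.0, 'width': 0.09387415931285704}
```

View pics/side0.png

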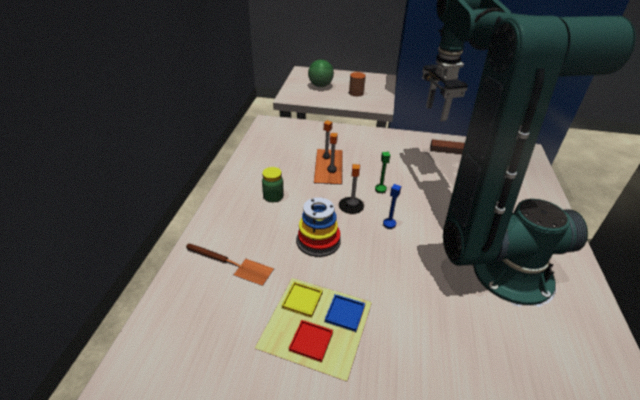

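View pics/top0.png

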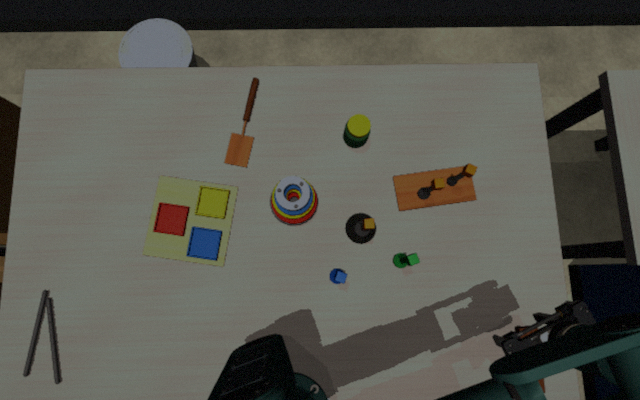

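Side view: orange-gripped plungers at (355,188) on the black pad, and at (328,139) and (334,152) on the orange board. Look-alikes are green (384,172) and blue (393,205). Only the one at (355,188), top view (367,226), stands on the pad, so I choose it. The gauge is at side (319,228), top (293,200). In the top view the trays are red (171,219), yellow (212,202) and blue (205,244).

Run:
```python
from h import *
s=snap("side");t=snap("top")
cv2.imwrite("pics/s1.png",s);cv2.imwrite("pics/t1.png",t)
a=cv2.resize(s[155:260,290:400],None,fx=5,fy=5,interpolation=cv2.INTER_CUBIC)[:, :400] if 0 else cv2.resize(s[160:255,295:370],(400,507),interpolation=cv2.INTER_CUBIC)
b=cv2.resize(t[170:250,265:380],(400,278),interpolation=cv2.INTER_CUBIC)
o=np.zeros((507,800,3),np.uint8);o[:,:400]=a;o[:278,400:]=b
cv2.imwrite("pics/c1.png",o)
def blob(im,box,lo,hi):
    x0,y0,x1,y1=box;h=cv2.cvtColor(im[y0:y1,x0:x1],cv2.COLOR_BGR2HSV)
    m=cv2.inRange(h,lo,hi);n,l,st,c=cv2.connectedComponentsWithStats(m)
    i=1+np.argmax(st[1:,4]);return c[i]+[x0,y0],st[i].tolist()
og=((5,120,100),(22,255,255))
g1,s1=blob(s,(340,160,370,185),*og);g2,s2=blob(t,(355,210,380,240),*og)
print("grip",g1,s1,g2,s2,tri(g1,g2),at_z("top",g2,.156))
for n,box,lo,hi in [("red",(145,195,192,245),(0,120,80),(5,255,255)),("yel",(190,175,235,222),(24,180,80),(34,255,255)),("blue",(182,222,228,266),(100,150,80),(120,255,255))]:
    c,st=blob(t,box,lo,hi);print(n,c,st,at_z("top",c,.012))
```

```text
grip [354.97916667 167.4375    ] [12, 4, 8, 12, 48] [369.6744186  221.86046512] [10, 8, 9, 10, 43] (array([ 0.46782412, -0.20457871,  0.14810715]), np.float64(0.0025688188400541183)) [ 0.4682714  -0.20345269  0.156     ]
red [171.02937576 218.86903305] [9, 8, 34, 33, 817] [0.50427415 0.31053195 0.012     ]
yel [211.91687657 202.0138539 ] [5, 11, 34, 32, 794] [0.5477697  0.20192975 0.012     ]
blue [204.13587604 243.27890346] [5, 5, 34, 33, 839] [0.43672295 0.22044459 0.012     ]
```

View pics/c1.png

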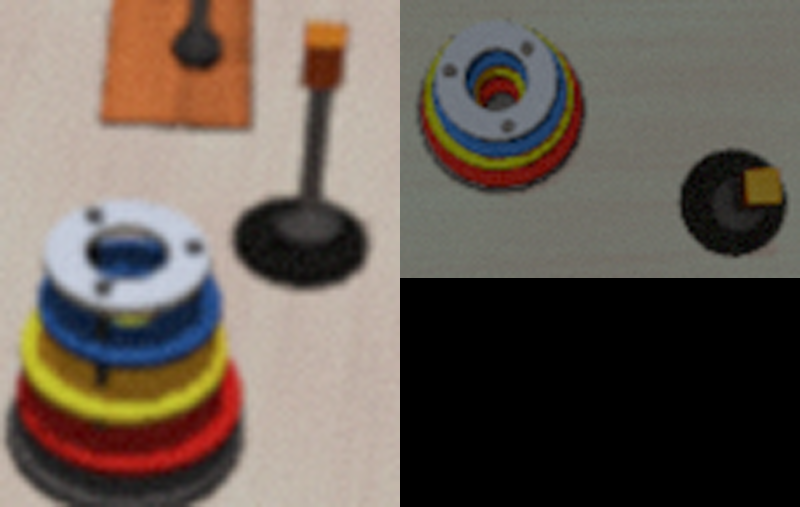

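Run:
```python
from h import *
from scipy.optimize import least_squares
s=cv2.imread("pics/s1.png");t=cv2.imread("pics/t1.png")
def dark(im,u,r=3):
    x,y=np.round(u).astype(int);p=cv2.cvtColor(im,cv2.COLOR_BGR2GRAY)[y-r:y+r+1,x-r:x+r+1].astype(float)
    w=np.clip(np.percentile(p,60)-p-8,0,None);Y,X=np.mgrid[y-r:y+r+1,x-r:x+r+1];return np.array([(w*X).sum(),(w*Y).sum()])/w.sum()
B={"top":[(279.1,190.4),(301.5,183.8),(296.1,206.2)],"side":[(312.4,200.3),(331.4,206.1),(314.3,214)]}
U={c:np.array([dark(im,u,2) for u in B[c]]) for c,im in(("top",t),("side",s))}
for c in U:
    P=np.array([at_z(c,u,.134)[:2] for u in U[c]])
    f=lambda v:np.hypot(*(P-v).T)-.033
    r=least_squares(f,P.mean(0));print(c,U[c].round(2).tolist(),P.round(4).tolist(),"axis",r.x.round(4),"mean",P.mean(0).round(4),"res",r.fun.round(4))
# grip model fit by mask overlap in top and side
def om(im,box,up=8):
    x0,y0,x1,y1=box;c=cv2.resize(im[y0:y1,x0:x1],None,fx=up,fy=up,interpolation=cv2.INTER_CUBIC);h=cv2.cvtColor(c,cv2.COLOR_BGR2HSV)
    return cv2.inRange(h,(2,110,45),(25,255,255))>0
bx={"top":(352,210,384,236),"side":(338,158,372,186)}
M={c:om(im,bx[c]) for c,im in(("top",t),("side",s))}
def cost(v,cams=("top","side")):
    x,y,a=v;R=np.array([[np.cos(a),-np.sin(a)],[np.sin(a),np.cos(a)]]);k=0
    q=np.array([[1,1],[1,-1],[-1,-1],[-1,1]])*.012@R.T+[x,y];X=np.r_[np.c_[q,np.full(4,.124)],np.c_[q,np.full(4,.156)]]
    for c in cams:
        p=(proj(c,X)-bx[c][:2]+.5)*8-.5;m=np.zeros(M[c].shape,np.uint8);cv2.fillConvexPoly(m,np.round(cv2.convexHull(p.astype(np.float32))).astype(int),1)
        k+=1-(m.astype(bool)&M[c]).sum()/(m.astype(bool)|M[c]).sum()
    return k
from scipy.optimize import differential_evolution as DE
for cs in (("top","side"),("top",),("side",)):
    r=DE(cost,[(.45,.485),(-.22,-.19),(-.79,.79)],args=(cs,),seed=1,maxiter=40,popsize=12);print(cs,r.x.round(4),round(r.fun,3))
```

```text
top [[278.95, 190.12], [301.03, 183.53], [295.5, 206.0]] [[0.5535, 0.0116], [0.5688, -0.0426], [0.5135, -0.0281]] axis [ 0.5451 -0.02  ] mean [ 0.5453 -0.0197] res [-0.0003 -0.0003 -0.0003]
side [[312.25, 200.07], [331.0, 205.91], [314.16, 213.1]] [[0.5677, -0.041], [0.5127, -0.0265], [0.5525, 0.0123]] axis [ 0.5441 -0.019 ] mean [ 0.5443 -0.0184] res [-0.0007 -0.0007 -0.0007]
('top', 'side') [ 0.4665 -0.2029 -0.0115] 0.735
('top',) [ 0.467  -0.2037  0.0281] 0.127
('side',) [ 0.4646 -0.2019  0.0512] 0.587
```

Axis of the gauge (two cameras agree within 1.5 mm): (0.5447, -0.0194). Grip: (0.467, -0.203), sides along world x and y. The crop confirms the plunger on the black pad. I'll turn the tool to yaw 0 first.

Emit:
servo_tool:
  plan:
    - [0.1,-0.05,0,0,0,0.03,70]
    - [0.3,-0.15,0,0,0,0.1,70]
    - [0.55,-0.28,0,0,0,0.17,70]
    - [0.8,-0.4,0,0,0,0.24,70]
    - [0.95,-0.48,0,0,0,0.269,70]
    - [1,-0.5,0,0,0,0.269,70]
    - [1,-0.5,0,0,0,0.269,70]

```text
time: 1.68
tool_pos: [0.297, -0.4143, 0.2228]
ee_rot: [3.141, -0.0, 0.004]
wrist_force: [-0.3, -0.9, 0.2]
width: 0.0699
finger_force: 0.0
```

Emit:
servo_tool:
  plan:
    - [0.05,-0.05,0,0,0,0,70]
    - [0.2,-0.25,0,0,0,0,70]
    - [0.4,-0.5,0,0,0,0,70]
    - [0.6,-0.75,0,0,0,0,70]
    - [0.75,-0.95,0,0,0,0,70]
    - [0.8,-1,0,0,0,0,70]

```text
time: 2.18
tool_pos: [0.3776, -0.3132, 0.2225]
ee_rot: [-3.141, -0.001, 0.003]
wrist_force: [0.2, -0.3, -1.4]
width: 0.0697
finger_force: 0.0
```

Emit:
servo_tool:
  plan:
    - [0.05,-0.05,0,0,0,0,70]
    - [0.2,-0.25,0,0,0,0,70]
    - [0.45,-0.5,0,0,0,0,70]
    - [0.7,-0.75,0,0,0,0,70]
    - [0.85,-0.95,0,0,0,0,70]
    - [0.9,-1,0,0,0,0,70]
    - [0.9,-1,0,0,0,0,70]
    - [0.9,-1,0,0,0,0,70]

```text
time: 2.85
tool_pos: [0.4658, -0.2162, 0.2222]
ee_rot: [3.141, 0.001, -0.001]
wrist_force: [0.1, 0.5, -0.2]
width: 0.0701
finger_force: 0.0
```

Emit:
servo_tool:
  plan:
    - [0,-0.06,0.03,0,0,0,70]
    - [0,-0.117,0.1,0,0,0,70]
    - [0,-0.117,0.2,0,0,0,70]
    - [0,-0.117,0.3,0,0,0,70]
    - [0,-0.117,0.4,0,0,0,70]
    - [0,-0.117,0.5,0,0,0,70]
    - [0,-0.117,0.6,0,0,0,70]
    - [0,-0.117,0.68,0,0,0,70]
    - [0,-0.117,0.74,0,0,0,70]
    - [0,-0.117,0.785,0,0,0,70]
    - [0,-0.117,0.785,0,0,0,70]

```text
time: 3.77
tool_pos: [0.4658, -0.203, 0.1427]
ee_rot: [-3.141, 0.002, 0.0]
wrist_force: [-0.0, -0.5, -0.8]
width: 0.0699
finger_force: 0.0
```

Run:
```python
from h import *
s=snap("side");t=snap("top");o=robot.get_obs();print(o["tool_pos"],o["ee_rot"],o["wrist_force"])
print("tcp px",proj("side",o["tool_pos"]),proj("top",o["tool_pos"]))
a=cv2.resize(s[140:220,315:395],(400,400),interpolation=cv2.INTER_CUBIC);b=cv2.resize(t[185:265,325:405],(400,400),interpolation=cv2.INTER_CUBIC)
cv2.imwrite("pics/c2.png",np.hstack([a,b]))
```

```text
[ 0.46646996 -0.2032856   0.14415681] [ 3.14132830e+00 -3.33937741e-04  3.24190136e-04] [ 0.24182799 -0.17701419 -0.33022639]
tcp px [[354.85978138 168.70634852]] [[368.92851347 223.15628231]]
```

View pics/c2.png

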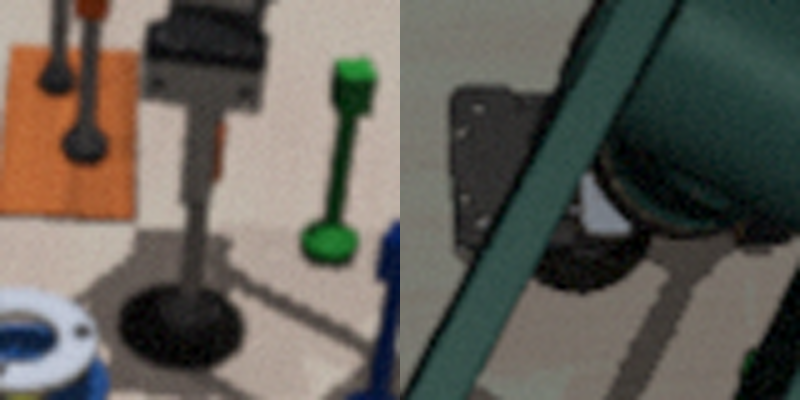

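The side picture shows the fingers on either side of the orange grip at crop (215,150), with nothing pressed. Closing.

Emit:
servo_tool:
  plan:
    - [0,0,0,0,0,0,50]
    - [0,0,0,0,0,0,35]
    - [0,0,0,0,0,0,28]
    - [0,0,0,0,0,0,24]
    - [0,0,0,0,0,0,20]
    - [0,0,0,0,0,0,10]
    - [0,0,0,0,0,0,10]
    - [0,0,0,0,0,0,10]
    - [0,0,0,0,0,0,10]

```text
time: 4.62
tool_pos: [0.4663, -0.2032, 0.144]
ee_rot: [3.142, -0.0, 0.0]
wrist_force: [0.7, 1.1, 0.4]
width: 0.0241
finger_force: 29.7
```

Emit:
servo_tool:
  plan:
    - [0,0,-0.03,0,0,0,10]
    - [0,0,-0.1,0,0,0,10]
    - [0,0,-0.25,0,0,0,10]
    - [0,0,-0.4,0,0,0,10]
    - [0,0,-0.6,0,0,0,10]
    - [0,0,-0.8,0,0,0,10]
    - [0,0,-0.95,0,0,0,10]
    - [0,0,-1,0,0,0,10]
    - [0,0,-1,0,0,0,10]

```text
time: 5.37
tool_pos: [0.4669, -0.2036, 0.2459]
ee_rot: [3.14, -0.003, 0.0]
wrist_force: [0.2, 0.5, -2.8]
width: 0.0237
finger_force: 29.7
```

Emit:
servo_tool:
  plan:
    - [0,0,-0.05,0,0,0,10]
    - [0,0,-0.2,0,0,0,10]
    - [0,0,-0.4,0,0,0,10]
    - [0.05,-0.1,-0.55,0,0,0,10]
    - [0.15,-0.2,-0.6,0,0,0,10]
    - [0.3,-0.4,-0.6,0,0,0,10]
    - [0.45,-0.6,-0.6,0,0,0,10]
    - [0.6,-0.8,-0.6,0,0,0,10]
    - [0.7,-0.9,-0.6,0,0,0,10]
    - [0.75,-1,-0.6,0,0,0,10]
    - [0.75,-1,-0.6,0,0,0,10]

```text
time: 6.28
tool_pos: [0.5416, -0.1016, 0.3027]
ee_rot: [-3.14, 0.002, 0.003]
wrist_force: [-0.4, -0.3, -2.4]
width: 0.0236
finger_force: 29.7
```

Emit:
servo_tool:
  plan:
    - [0,-0.1,0,0,0,0,10]
    - [0,-0.25,0,0,0,0,10]
    - [0,-0.4,0,0,0,0,10]
    - [0.02,-0.6,0,0,0,0,10]
    - [0.03,-0.75,0,0,0,0,10]
    - [0.03,-0.82,0,0,0,0,10]
    - [0.03,-0.84,0,0,0,0,10]
    - [0.03,-0.84,0,0,0,0,10]
    - [0.03,-0.84,0,0,0,0,10]
    - [0.03,-0.84,0,0,0,0,10]

```text
time: 7.12
tool_pos: [0.5441, -0.0202, 0.3039]
ee_rot: [3.141, 0.0, -0.001]
wrist_force: [0.1, -0.1, -2.7]
width: 0.024
finger_force: 29.7
```

Run:
```python
from h import *
s=snap("side","s3.png");t=snap("top","t3.png");o=robot.get_obs();p=o["tool_pos"];print(p,o["ee_rot"],o["wrist_force"])
tip=p+[0,0,-.138];print("tip px",proj("side",tip),proj("top",tip),"axis px",proj("side",[.5447,-.0194,.13]))
x=np.round(proj("side",tip)[0]).astype(int);a=s[x[1]-60:x[1]+40,x[0]-50:x[0]+50]
x=np.round(proj("top",tip)[0]).astype(int);b=t[x[1]-50:x[1]+50,x[0]-50:x[0]+50]
cv2.imwrite("pics/c3.png",cv2.resize(np.hstack([a,b]),(800,400),interpolation=cv2.INTER_CUBIC))
```

```text
[ 0.54420382 -0.02001543  0.30390968] [ 3.14124880e+00  1.32278225e-04 -1.02915268e-03] [ 0.93153548 -1.27619506 -3.26648398]
tip px [[319.56692653 196.80547323]] [[291.42818572 191.21693079]] axis px [[319.01977785 207.14308376]]
```

View pics/c3.png

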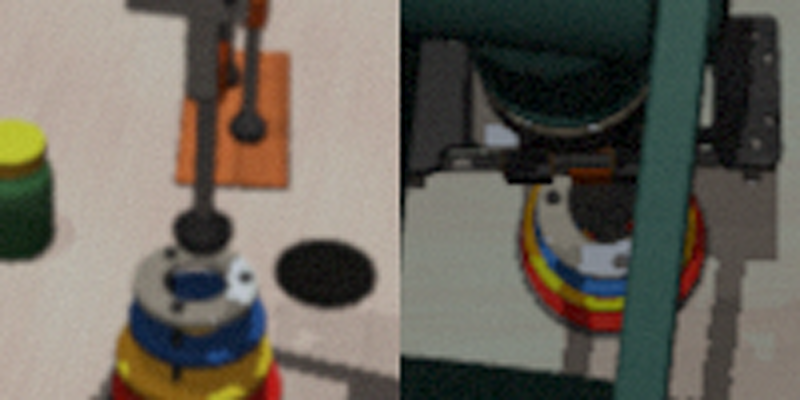

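The side crop shows the plunger hanging upright over the gauge with its head at crop (203,230), about 1 px to the right of where it is expected. I'll measure that to sub-pixel.

Run:
```python
from h import *
g=cv2.cvtColor(cv2.imread("pics/s3.png"),cv2.COLOR_BGR2GRAY).astype(float)
def mid(y,x0=306,x1=334):
    r=g[y,x0:x1+1];bg=np.median(r);th=(np.median(r)+r[8:20].min())/2
    d=np.where(r<th)[0];d=d[(d>6)&(d<24)];a,b=d[0],d[-1]
    e=lambda i,j:i+(r[i]-th)/(r[i]-r[j])*(j-i)
    return x0+(e(a-1,a)+e(b+1,b))/2, e(b+1,b)-e(a-1,a)
T=[.5443,-.0198,.304]
for y in range(182,199): 
    try: print(y,np.round(mid(y),2))
    except Exception as e: print(y,e)
for h in(.0,.0065,.013,.03,.05): print(h,proj("side",[T[0],T[1],T[2]-.138+h]),proj("side",[T[0]-.003,T[1],T[2]-.138+h]))
```

```text
182 [320.69   5.2 ]
183 [320.55   4.95]
184 [320.59   5.18]
185 [320.52   5.19]
186 [320.38   4.94]
187 [320.39   5.29]
188 [320.33   5.8 ]
189 [320.1    7.48]
190 [320.04  10.5 ]
191 [320.17  12.32]
192 [320.19  12.84]
193 [320.13  13.19]
194 [320.19  13.04]
195 [320.34  13.33]
196 [320.26  13.16]
197 [320.16  12.4 ]
198 [320.02  11.49]
0.0 [[319.5187635  196.82385507]] [[320.61972965 196.96500172]]
0.0065 [[319.57988487 194.92732991]] [[320.68511274 195.06836382]]
0.013 [[319.64147874 193.01614376]] [[320.75100145 193.15705896]]
0.03 [[319.80484452 187.94709336]] [[320.92575931 188.08766893]]
0.05 [[320.00136338 181.84934165]] [[321.13598377 181.98946102]]
```

Emit:
servo_tool:
  plan:
    - [0.013,0,0.02,0,0,0,10]
    - [0.013,0,0.08,0,0,0,10]
    - [0.013,0,0.16,0,0,0,10]
    - [0.013,0,0.24,0,0,0,10]
    - [0.013,0,0.3,0,0,0,10]
    - [0.013,0,0.33,0,0,0,10]
    - [0.013,0,0.35,0,0,0,10]
    - [0.013,0,0.37,0,0,0,10]
    - [0.013,0,0.39,0,0,0,10]
    - [0.013,0,0.39,0,0,0,10]

```text
time: 8.05
tool_pos: [0.5456, -0.0192, 0.2648]
ee_rot: [3.141, -0.0, 0.0]
wrist_force: [0.5, -0.1, -2.2]
width: 0.0237
finger_force: 29.7
```

Emit:
servo_tool:
  plan:
    - [0,0,0.01,0,0,0,10]
    - [0,0,0.02,0,0,0,10]
    - [0,0,0.03,0,0,0,10]
    - [0,0,0.04,0,0,0,10]
    - [0,0,0.05,0,0,0,10]
    - [0,0,0.06,0,0,0,10]
    - [0,0,0.06,0,0,0,10]

```text
time: 8.63
tool_pos: [0.5459, -0.0195, 0.259]
ee_rot: [3.141, -0.001, 0.0]
wrist_force: [1.6, -0.7, -2.0]
width: 0.0244
finger_force: 29.7
```

Emit:
servo_tool:
  plan:
    - [0,0,0.02,0,0,0,10]
    - [0,0,0.04,0,0,0,10]
    - [0,0,0.06,0,0,0,10]
    - [0,0,0.08,0,0,0,10]
    - [0,0,0.1,0,0,0,10]
    - [0,0,0.12,0,0,0,10]
    - [0,0,0.14,0,0,0,10]
    - [0,0,0.16,0,0,0,10]
    - [0,0,0.16,0,0,0,10]

```text
time: 9.38
tool_pos: [0.5447, -0.0188, 0.2417]
ee_rot: [-3.141, 0.003, 0.0]
wrist_force: [-0.3, -0.3, -2.6]
width: 0.0238
finger_force: 29.7
```

Emit:
servo_tool:
  plan:
    - [0,0,0.01,0,0,0,10]
    - [0,0,0.02,0,0,0,10]
    - [0,0,0.03,0,0,0,10]
    - [0,0,0.04,0,0,0,10]
    - [0,0,0.05,0,0,0,10]
    - [0,0,0.06,0,0,0,10]
    - [0,0,0.06,0,0,0,10]

```text
time: 9.97
tool_pos: [0.5454, -0.0192, 0.2367]
ee_rot: [3.142, 0.0, 0.0]
wrist_force: [-0.6, -0.4, -2.1]
width: 0.0237
finger_force: 29.7
```

Emit:
servo_tool:
  plan:
    - [0,0,0.01,0,0,0,10]
    - [0,0,0.02,0,0,0,10]
    - [0,0,0.03,0,0,0,10]
    - [0,0,0.04,0,0,0,10]
    - [0,0,0.04,0,0,0,10]

```text
time: 10.38
tool_pos: [0.5461, -0.0194, 0.2357]
ee_rot: [3.141, -0.004, 0.0]
wrist_force: [-1.1, -0.2, 6.4]
width: 0.0239
finger_force: 29.7
```

Emit:
servo_tool:
  plan:
    - [0,0,0.01,0,0,0,10]
    - [0,0,0.02,0,0,0,10]
    - [0,0,0.03,0,0,0,10]
    - [0,0,0.03,0,0,0,10]

```text
time: 10.72
tool_pos: [0.5471, -0.0192, 0.2355]
ee_rot: [3.141, -0.009, 0.0]
wrist_force: [-1.0, -0.3, 13.7]
width: 0.0241
finger_force: 29.7
```

It bears on something at the blue ring: 16 N, tip about at its upper face. But the head measured 36 mm across (shank checks at 14.1 mm), and a 34 mm head ought to pass blue. This may be the nose landing on an off-centre ring's flat. I'll ease off and see where the blue ring stood.

Emit:
servo_tool:
  plan:
    - [0,0,-0.03,0,0,0,10]
    - [0,0,-0.07,0,0,0,10]
    - [0,0,-0.1,0,0,0,10]
    - [0,0,-0.1,0,0,0,10]
    - [0,0,-0.1,0,0,0,10]

```text
time: 11.13
tool_pos: [0.5454, -0.0192, 0.2392]
ee_rot: [-3.142, 0.001, 0.0]
wrist_force: [1.2, 0.7, -2.6]
width: 0.0241
finger_force: 29.7
```

Run:
```python
from h import *
s=cv2.imread("pics/s1.png");t=cv2.imread("pics/t1.png");out=[];s3=snap("side","s4.png")
a=np.linspace(0,2*np.pi,120)
for c,im,(x0,y0) in(("top",t,(266,174)),("side",s3,(293,196))):
    k=7.5;z=cv2.resize(im[y0:y0+66,x0:x0+53],None,fx=k,fy=k,interpolation=cv2.INTER_CUBIC);z=cv2.convertScaleAbs(z,alpha=1.4)
    A=(.5451,-.02) if c=="top" else (.5441,-.019)
    for r,h,col in((.049,.098,(255,255,255)),(.019,.098,(255,0,255)),(.043,.130,(0,255,0)),(.0225,.13,(0,255,0)),(.0155,.066,(0,0,0)),(.056,.066,(0,0,0))):
        p=(proj(c,np.c_[A[0]+r*np.cos(a),A[1]+r*np.sin(a),np.full(120,h)])-[x0,y0]+.5)*k-.5
        cv2.polylines(z,[np.round(p).astype(int)],True,col,1)
    out.append(z)
cv2.imwrite("pics/c4.png",np.hstack(out));
d=[proj("top",np.array([.5451,-.02,.1])+v) for v in([0,0,0],[.01,0,0],[0,.01,0])];print("top px per 10mm x,y",d[1]-d[0],d[2]-d[0])
```

```text
top px per 10mm x,y [[-0.05976209 -3.90141402]] [[-3.9723602   0.08644363]]
```

View pics/c4.png

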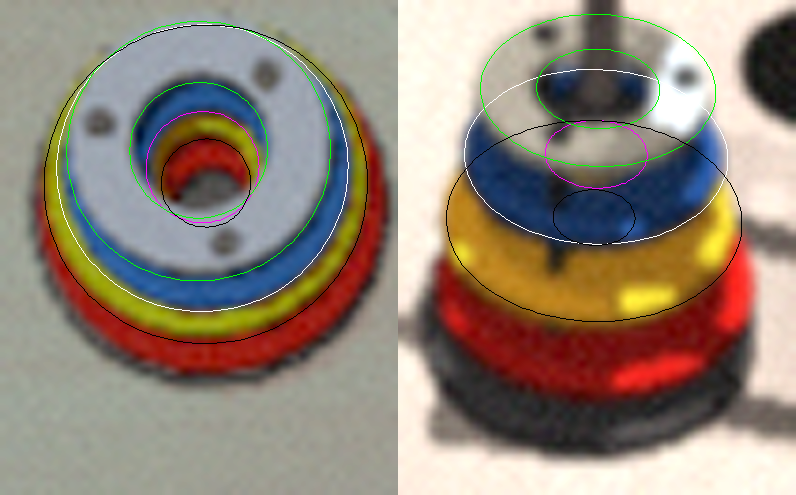

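Overlay: the blue ring's bore stands about 9 crop px right of the axis, so roughly 2.5 mm toward -y, and the nose may well have landed on its flat. I'll shift over its bore and feel again.

Emit:
servo_tool:
  plan:
    - [0,0.01,0,0,0,0,10]
    - [0,0.025,0,0,0,0,10]
    - [0,0.025,0.01,0,0,0,10]
    - [0,0.025,0.02,0,0,0,10]
    - [0,0.025,0.03,0,0,0,10]
    - [0,0.025,0.04,0,0,0,10]
    - [0,0.025,0.05,0,0,0,10]
    - [0,0.025,0.06,0,0,0,10]
    - [0,0.025,0.06,0,0,0,10]

```text
time: 11.93
tool_pos: [0.5459, -0.0218, 0.2344]
ee_rot: [3.141, -0.001, 0.0]
wrist_force: [0.8, -0.8, -1.5]
width: 0.0238
finger_force: 29.7
```

Emit:
servo_tool:
  plan:
    - [0,0,0.01,0,0,0,10]
    - [0,0,0.02,0,0,0,10]
    - [0,0,0.02,0,0,0,10]

```text
time: 12.18
tool_pos: [0.5463, -0.0218, 0.2325]
ee_rot: [3.141, -0.002, 0.0]
wrist_force: [0.9, 0.1, 0.8]
width: 0.0242
finger_force: 29.7
```

Deeper now, so the flat it was. Continuing in small steps.

Emit:
servo_tool:
  plan:
    - [0,0,0.01,0,0,0,10]
    - [0,0,0.02,0,0,0,10]
    - [0,0,0.02,0,0,0,10]

```text
time: 12.43
tool_pos: [0.5464, -0.0219, 0.2321]
ee_rot: [3.141, -0.004, 0.0]
wrist_force: [1.9, -0.2, 6.9]
width: 0.024
finger_force: 29.7
```

Emit:
servo_tool:
  plan:
    - [0,0,0.01,0,0,0,10]
    - [0,0,0.02,0,0,0,10]
    - [0,0,0.02,0,0,0,10]

```text
time: 12.68
tool_pos: [0.5466, -0.0219, 0.2319]
ee_rot: [3.14, -0.006, 0.0]
wrist_force: [0.1, -0.4, 11.6]
width: 0.0239
finger_force: 29.7
```

It bears with 14 N, tip 4 mm below blue's upper face: a hard stop. Before drawing out, I'll cross-check the head size in the pictures already taken and probe sideways a little for a mere snag.

Emit:
servo_tool:
  plan:
    - [0.01,0,-0.01,0,0,0,10]
    - [0.02,0,-0.02,0,0,0,10]
    - [0.02,0,-0.01,0,0,0,10]
    - [0.02,0,0,0,0,0,10]
    - [0.02,0,0,0,0,0,10]

```text
time: 13.1
tool_pos: [0.548, -0.0219, 0.2318]
ee_rot: [3.141, -0.005, 0.0]
wrist_force: [-0.4, 0.2, 12.7]
width: 0.024
finger_force: 29.7
```

Emit:
servo_tool:
  plan:
    - [-0.02,0,-0.02,0,0,0,10]
    - [-0.04,0,-0.02,0,0,0,10]
    - [-0.04,0,-0.01,0,0,0,10]
    - [-0.04,0,0,0,0,0,10]
    - [-0.04,0,0,0,0,0,10]

```text
time: 13.52
tool_pos: [0.5448, -0.0222, 0.2319]
ee_rot: [3.14, -0.007, 0.0]
wrist_force: [0.7, -0.2, 12.4]
width: 0.024
finger_force: 29.7
```

Run:
```python
from h import *
def prof(fn,box,z0):
    g=cv2.cvtColor(cv2.imread(fn),cv2.COLOR_BGR2HSV)[:,:,2].astype(int);x0,y0,x1,y1=box
    print(fn);[print(y,g[y,x0:x1].tolist()) for y in range(y0,y1)]
prof("pics/s3.png",(309,190,332,200),0)
prof("pics/s1.png",(318,148,344,176),0)
c,d=ray("side",(328,158));print(at_z("side",(326,157),.008),at_z("side",(333,170),.008))
```

```text
pics/s3.png
190 [183, 186, 180, 188, 175, 139, 95, 69, 42, 35, 44, 54, 47, 38, 40, 65, 95, 129, 164, 182, 189, 186, 183]
191 [183, 186, 185, 179, 146, 89, 43, 34, 35, 34, 38, 40, 44, 35, 28, 30, 35, 69, 121, 165, 185, 184, 185]
192 [186, 182, 184, 170, 117, 54, 31, 25, 38, 37, 32, 34, 34, 29, 28, 27, 25, 34, 91, 146, 181, 186, 183]
193 [184, 186, 184, 161, 91, 33, 27, 33, 30, 28, 40, 36, 37, 31, 36, 32, 30, 31, 70, 135, 181, 186, 185]
194 [181, 185, 182, 160, 89, 41, 32, 27, 35, 34, 38, 36, 37, 35, 34, 28, 24, 32, 67, 130, 176, 186, 185]
195 [185, 185, 183, 163, 103, 45, 29, 35, 37, 40, 32, 38, 36, 39, 36, 25, 28, 29, 65, 135, 179, 185, 186]
196 [185, 182, 188, 170, 126, 52, 26, 29, 34, 35, 38, 41, 42, 32, 32, 29, 30, 32, 84, 147, 179, 188, 183]
197 [182, 184, 179, 169, 139, 76, 29, 20, 27, 33, 34, 33, 37, 32, 30, 27, 16, 52, 118, 170, 188, 184, 186]
198 [176, 170, 148, 129, 116, 82, 49, 29, 21, 25, 24, 33, 27, 22, 23, 26, 38, 86, 143, 175, 187, 185, 182]
199 [152, 139, 93, 74, 76, 90, 82, 58, 32, 23, 28, 23, 29, 27, 31, 46, 73, 111, 148, 174, 177, 183, 187]
pics/s1.png
148 [191, 190
[... 2974 characters left out ...]
9, 181, 186, 161, 101, 51, 37, 35, 35, 29, 38, 78, 129, 160, 169, 160, 150, 140, 151, 183]
172 [191, 193, 190, 190, 187, 188, 186, 186, 186, 178, 140, 98, 77, 73, 58, 55, 83, 128, 161, 177, 173, 174, 166, 152, 161, 186]
173 [189, 190, 192, 189, 189, 187, 185, 183, 193, 189, 171, 152, 131, 130, 124, 122, 141, 165, 177, 182, 183, 176, 168, 156, 164, 186]
174 [190, 196, 190, 187, 191, 191, 182, 185, 187, 190, 179, 168, 163, 165, 164, 172, 171, 180, 180, 180, 182, 172, 163, 152, 161, 191]
175 [190, 191, 192, 190, 191, 188, 183, 186, 191, 185, 178, 170, 166, 173, 177, 179, 178, 175, 179, 179, 177, 173, 165, 146, 158, 184]
[ 0.59136303 -0.45677424  0.008     ] [ 0.55296338 -0.37748947  0.008     ]
```

Half-level edges in the row at 194 give 15 px, so 40.6 mm: the 41 mm head (my first threshold was biased). The two others measure about 27 and 34 mm. It stopped on blue over ±2 mm of sideways probing, so the blue tray is the goal. Drawing out.

Emit:
servo_tool:
  plan:
    - [0,0,-0.02,0,0,0,10]
    - [0,0,-0.05,0,0,0,10]
    - [0,0,-0.09,0,0,0,10]
    - [0,0,-0.13,0,0,0,10]
    - [0,0,-0.17,0,0,0,10]
    - [0,0,-0.21,0,0,0,10]
    - [0,0,-0.25,0,0,0,10]
    - [0,0,-0.29,0,0,0,10]
    - [0,0,-0.33,0,0,0,10]
    - [0,0,-0.37,0,0,0,10]

```text
time: 14.35
tool_pos: [0.5434, -0.0217, 0.2662]
ee_rot: [3.141, -0.0, 0.0]
wrist_force: [-0.9, 0.6, -2.6]
width: 0.024
finger_force: 29.7
```

Emit:
servo_tool:
  plan:
    - [0,0,-0.05,0,0,0,10]
    - [0,0,-0.12,0,0,0,10]
    - [0,0,-0.2,0,0,0,10]
    - [0,0,-0.28,0,0,0,10]
    - [0,0,-0.34,0,0,0,10]
    - [0,0,-0.37,0,0,0,10]
    - [0,0,-0.37,0,0,0,10]

```text
time: 14.93
tool_pos: [0.5439, -0.0218, 0.3033]
ee_rot: [3.141, -0.002, 0.0]
wrist_force: [-0.4, -0.7, -1.6]
width: 0.0238
finger_force: 29.7
```

Run:
```python
from h import *
o=robot.get_obs();p=o["tool_pos"];print(p,o["wrist_force"],o["ee_rot"])
print("to blue tray, norm tool x,y:",(.4367-p[0])*10,-(.2204-p[1])*10,"z to floor", (p[2]-.138-.008)*10)
```

```text
[ 0.54392179 -0.0217747   0.30333336] [-0.41377061 -0.67784047 -1.59352089] [ 3.14115801e+00 -2.12761613e-03  1.77017148e-04]
to blue tray, norm tool x,y: -1.0722179454697212 -2.421746984399359 z to floor 1.5733335755832671
```

Emit:
servo_tool:
  plan:
    - [-0.02,-0.05,0,0,0,0,10]
    - [-0.08,-0.2,0,0,0,0,10]
    - [-0.18,-0.4,0,0,0,0,10]
    - [-0.28,-0.6,0,0,0,0,10]
    - [-0.36,-0.8,0,0,0,0,10]
    - [-0.4,-1,0,0,0,0,10]

```text
time: 15.43
tool_pos: [0.5021, 0.0794, 0.3015]
ee_rot: [-3.141, 0.001, 0.0]
wrist_force: [0.6, 0.5, -1.5]
width: 0.0243
finger_force: 29.7
```

Emit:
servo_tool:
  plan:
    - [-0.08,-0.2,0,0,0,0,10]
    - [-0.16,-0.4,0,0,0,0,10]
    - [-0.24,-0.6,0,0,0,0,10]
    - [-0.32,-0.8,0,0,0,0,10]
    - [-0.38,-0.95,0,0,0,0,10]
    - [-0.4,-1,0,0,0,0,10]

```text
time: 15.93
tool_pos: [0.462, 0.1804, 0.3014]
ee_rot: [-3.141, 0.002, 0.003]
wrist_force: [-0.1, -1.1, -2.5]
width: 0.024
finger_force: 29.7
```

Emit:
servo_tool:
  plan:
    - [-0.06,-0.1,0.03,0,0,0,10]
    - [-0.14,-0.22,0.1,0,0,0,10]
    - [-0.22,-0.34,0.2,0,0,0,10]
    - [-0.255,-0.42,0.35,0,0,0,10]
    - [-0.255,-0.42,0.5,0,0,0,10]
    - [-0.255,-0.42,0.65,0,0,0,10]
    - [-0.255,-0.42,0.8,0,0,0,10]
    - [-0.255,-0.42,0.9,0,0,0,10]
    - [-0.255,-0.42,0.98,0,0,0,10]
    - [-0.255,-0.42,1,0,0,0,10]
    - [-0.255,-0.42,1,0,0,0,10]

```text
time: 16.85
tool_pos: [0.4378, 0.22, 0.2014]
ee_rot: [3.141, 0.001, -0.0]
wrist_force: [0.3, 0.3, -2.1]
width: 0.024
finger_force: 29.7
```

Run:
```python
from h import *
s=snap("side","s5.png");o=robot.get_obs();p=o["tool_pos"];print(p,o["wrist_force"],o["ee_rot"],o["width"])
print("tip px",proj("side",p-[0,0,.138]),"tray",proj("side",[.4367,.2204,.008]))
cv2.imwrite("pics/c5.png",cv2.resize(s[220:370,250:420],None,fx=3.5,fy=3.5,interpolation=cv2.INTER_CUBIC))
```

```text
[0.43822028 0.22019427 0.20226185] [ 0.08663397  0.34331405 -1.54791749] [-3.14154949e+00 -4.70119940e-04 -1.32772329e-04] 0.02423632489818879
tip px [[345.30501239 298.46410973]] tray [[344.3943758  312.86458878]]
```

View pics/c5.png

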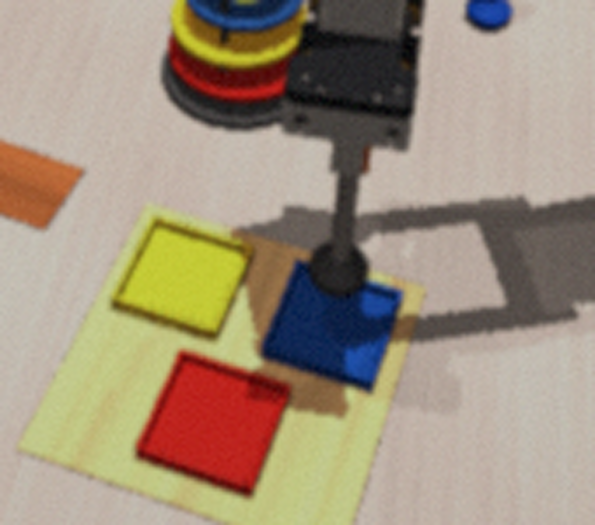

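The plunger hangs upright over the blue tray, head at crop (338,268), about 56 mm above the floor. Lowering.

Emit:
servo_tool:
  plan:
    - [0,0,0.05,0,0,0,10]
    - [0,0,0.12,0,0,0,10]
    - [0,0,0.2,0,0,0,10]
    - [0,0,0.28,0,0,0,10]
    - [0,0,0.36,0,0,0,10]
    - [0,0,0.42,0,0,0,10]
    - [0,0,0.46,0,0,0,10]
    - [0,0,0.49,0,0,0,10]
    - [0,0,0.51,0,0,0,10]
    - [0,0,0.53,0,0,0,10]
    - [0,0,0.54,0,0,0,10]
    - [0,0,0.54,0,0,0,10]

```text
time: 17.9
tool_pos: [0.438, 0.2203, 0.148]
ee_rot: [3.142, -0.0, 0.0]
wrist_force: [1.0, -0.3, -2.3]
width: 0.0241
finger_force: 29.7
```

Emit:
servo_tool:
  plan:
    - [0,0,0.005,0,0,0,10]
    - [0,0,0.01,0,0,0,10]
    - [0,0,0.015,0,0,0,10]
    - [0,0,0.02,0,0,0,10]
    - [0,0,0.02,0,0,0,10]

```text
time: 18.32
tool_pos: [0.438, 0.2203, 0.146]
ee_rot: [-3.142, -0.0, 0.0]
wrist_force: [-0.1, 0.1, -1.7]
width: 0.0239
finger_force: 29.7
```

Emit:
servo_tool:
  plan:
    - [0,0,0.005,0,0,0,10]
    - [0,0,0.01,0,0,0,10]
    - [0,0,0.01,0,0,0,10]

```text
time: 18.57
tool_pos: [0.4383, 0.2203, 0.146]
ee_rot: [-3.141, -0.001, 0.0]
wrist_force: [-1.8, -0.3, 3.3]
width: 0.0238
finger_force: 29.7
```

Emit:
servo_tool:
  plan:
    - [0,0,0.005,0,0,0,10]
    - [0,0,0.01,0,0,0,10]
    - [0,0,0.01,0,0,0,10]

```text
time: 18.82
tool_pos: [0.4385, 0.2204, 0.146]
ee_rot: [-3.141, -0.002, 0.0]
wrist_force: [-2.5, -0.5, 7.4]
width: 0.0238
finger_force: 29.7
```

It stands on the floor. I'll relax the press and open slowly.

Emit:
servo_tool:
  plan:
    - [0,0,-0.01,0,0,0,10]
    - [0,0,-0.015,0,0,0,10]
    - [0,0,-0.015,0,0,0,10]
    - [0,0,-0.015,0,0,0,26]
    - [0,0,-0.015,0,0,0,29]
    - [0,0,-0.015,0,0,0,35]
    - [0,0,-0.015,0,0,0,45]
    - [0,0,-0.015,0,0,0,60]
    - [0,0,-0.015,0,0,0,60]
    - [0,0,-0.015,0,0,0,60]
    - [0,0,-0.015,0,0,0,60]

```text
time: 19.73
tool_pos: [0.438, 0.2203, 0.1454]
ee_rot: [3.141, 0.0, 0.0]
wrist_force: [-1.0, 0.3, -0.1]
width: 0.0596
finger_force: 0.0
```

Emit:
servo_tool:
  plan:
    - [0,0,-0.03,0,0,0,60]
    - [0,0,-0.1,0,0,0,60]
    - [0,0,-0.2,0,0,0,60]
    - [0,0,-0.35,0,0,0,60]
    - [0,0,-0.5,0,0,0,60]
    - [0,0,-0.65,0,0,0,60]
    - [0,0,-0.8,0,0,0,60]
    - [0,0,-0.9,0,0,0,60]
    - [0,0,-0.9,0,0,0,60]

```text
time: 20.48
tool_pos: [0.4394, 0.2208, 0.2393]
ee_rot: [-3.139, -0.006, 0.0]
wrist_force: [-0.0, 0.7, 1.1]
width: 0.0598
finger_force: 0.0
```

Run:
```python
from h import *
s=snap("side","s6.png");o=robot.get_obs();print(o["tool_pos"],o["wrist_force"],o["width"])
cv2.imwrite("pics/c6.png",cv2.resize(s[110:370,230:430],None,fx=2.2,fy=2.2,interpolation=cv2.INTER_CUBIC))
```

```text
[0.43875522 0.22057717 0.23741647] [-0.11515923  0.093174   -0.40773509] 0.05974267432369282
```

View pics/c6.png

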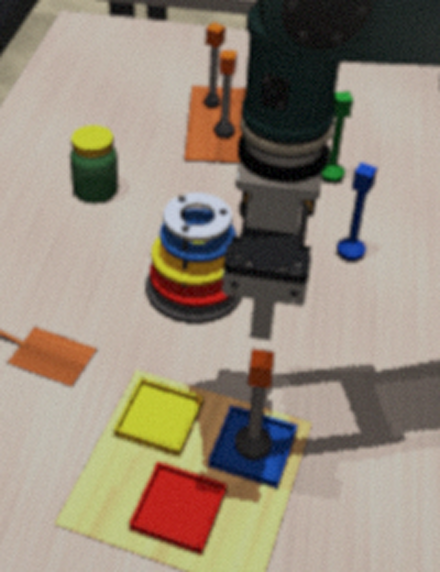

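The plunger stands upright in the middle of the blue tray (crop (255,435)), the gripper is clear of it, and everything else is where it was.

```bash
python3 -c "
from bench import robot
print(robot.close_job())"
```

```text
the job is handed in; nothing more can be done
None
```

The plunger from the pad was stopped by the blue ring with about 14–16 N on it (limit 40 N); it now stands upright and released in the blue tray, and the job is handed in, with no verdict shown.

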